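# Put the touchstone away in the latched testing case

### The arm

A 7-joint arm with a two-finger parallel gripper is mounted at the origin on the work surface. World frame = base frame: x ahead of the robot, y to its left, z up, the work surface at z = 0. Lengths are in m, angles in rad, forces in N, time in s.
With the tool pointing down it reaches from about 0.4 to 0.875 m from the base axis. Payload 4.4 kg.
Tool frame: the origin (TCP) lies on the centre line of the jaws, within the pads' length; the fingertips stand 25 mm ahead of it and the grasp point (between the pads) lies 6 mm ahead of it; z points along the fingers, y is the direction in which the jaws open and shut (so a half turn about z gives the same grasp; the last joint's range is limited). The gripper opens to 85 mm and grips with 20 to 120 N. Pads are 22 mm wide; open, the fingers measure 114 mm over their backs; the gripper's body (76 mm by 85 mm) begins 54 mm behind the grasp point. The pads swing forward as they close: fully open they stand 13 mm farther back than shut.
Start: joints at [1.128, 0.628, 0.038, 1.517, -0.027, 0.996, -0.02], TCP at [0.239, -0.604, 0.256] pointing down, gripper open.
Joint ranges: [-3.06, 3.06], [-0.37, 2.12], [-1.25, 1.32], [0.18, 2.47], [-1.1, 4.24], [0.23, 1.98], [-2.94, 2.94]. Speed limits (rad/s): [2.57, 2.57, 3.14, 3.14, 3.14, 3.14, 3.14].

### API

Orientations are given as a 3x3 rotation matrix whose columns are the frame's x, y, z axes.
In Python, from station import telemetry, viewer, sign_off, nets gives the robot as it stands.
- The arm moves only by the tool step_arm, never from a script. Its argument "commands" is a list of rows, each an object with "jaw": the opening in per cent of the stroke, from 0 (shut) to 100 (fully open); "slide": the shift along the tool's x, y, z in mm, a list of three; "twist": the turn about the tool's z in rad. In form: [{"jaw": jaw, "slide": [tx, ty, tz], "twist": twist}, ...]. A call has 1 to 10 rows; each row is the pose to reach, as a shift and turn from the pose commanded when the call began, along the tool's axes at that moment; what a row does not reach only later rows make up. A row lasts 1/8 s, in which the tool goes at most 62.5 mm and 10.7 degrees, less where a joint would pass 70% of its speed; a pose out of reach is approached as far as the arm can. A call with a gripper value outside its range is refused whole. The fingers move at their own pace and stop on an object; "newtons" is the grip in N (left out, the last holds). Time passes only in rows, so rows that repeat a pose let the fingers close. It gives the time, the measured TCP pose, the force and the opening at its end, in the units of the state.
- telemetry.get_obs(): the state, without advancing time (a new reading comes with each control period).
- viewer.read_camera(name): name is "scene" or "top" or "wrist"; returns the picture (400x640x3 uint8, red, green, blue); there is no depth.
- viewer.camera_params(name): a dict with "fx", "fy", "cx", "cy" (pixels), "position" and "orientation" of the camera in the world. Camera axes: x right, y up, looking along -z (the intrinsics and any distortion apply to the point x, -y, -z); pixel columns grow to the right and rows downward; lengths in m; the calibration is good to about 2 mm. A picture is of the moment at which its call begins: read the wrist's pose just before it. camera_params takes no time and is no camera call; for the wrist camera it gives the pose at the moment of the call.
- sign_off(): hands the job in, once; it reports no verdict.
Trained networks look in the newest picture that a camera, given by its name, has taken for a name from the list of things; names that differ only in an ending like _2 or _b are one class to them, and where a whole thing is asked for, a point or a joint stands for the part that bears it (a point fixed in the world has none). Each returns a list of dicts, best first, with "conf" (0 to 1); they miss things now and then, are a little off and sometimes report something else, mostly with a low value. They report only what shows in the picture. A call takes as long as a camera call. They do not tell look-alikes from the thing itself.
- nets.look_for(target, camera): "bbox" ([left, top, right, bottom] in pixels, round what is visible of it).
- nets.outline_of(target, camera): "region" (400x640 bool, what is visible of it) and "bbox" ([left, top, right, bottom] in pixels, round what is visible of it).
The state is a dict: "clock": time; "joint_pos": joint angles; "dq": joint speeds; "joint_torque": joint torques, N m; "ee_pos": TCP position; "orientation": TCP orientation; "contact_force": force on the tool from outside, world axes, zero at the start; "wrist_torque": the same for the moment, N m; "opening": finger opening in m.
Only numpy, scipy, OpenCV 4.12 (cv2) and the standard library are available. Lean on these libraries where they do the work, as an engineer would, in place of code of your own. Each camera call takes 0.05 s, during which the arm holds its last target. There are 200 camera calls.

### The job

Put the touchstone (the plain dark slab on the mat) away in the wooden testing case: swing the latch lever clear of the lid, open the lid wide, and lay the stone flat in its empty bay, set down gently rather than dropped. Then close the lid and swing the latch lever back over it, and let go. Leave the loupe, the bottle and the bangle where they are.

Things in the scene. Friction and masses are not known exactly. Their poses are not given: they have to be found in the camera images.
- case: Light wooden case, fixed, front turned roughly to the robot; 150 (x) x 200 (y) mm. Solid, deck at z 60 mm. Origin: centre of underside. Front faces its -x; +x points back to the lid hinge, y to the left seen from the front. Right of the deck (y<0): empty bay. Left: six fixed bottles, 20 mm wide, at x -45, 0, 45, y 30, 68, to z 82. Front post 20 x 24 mm at (-89, 70), to z 96, carries the latch.
- bay (a point): Centre of the floor of the empty bay, at (-12, -45, 52) mm in the case frame, with the case's axes. The bay is a rectangular recess 94 (x) x 54 (y) mm, 8 mm deep below the deck.
- lid (a joint): Lid hinge: 0 shut, grows as the lid's front rises and goes back, 1.57 upright, stop at 1.9. Stiff: it stays where left; about 3 N at the tab lifts it, about 2 N pushes it back; no spring or snap. Under the latch lever it can rise only about 0.01 rad. The lid is a wooden shell 150 x 200 mm, 35 mm high, 29 mm clear inside; its top is at z 95.5 mm when shut.
- lid_hinge (a point): Point on the lid's hinge axis, at (75, 0, 60.5) mm in the case frame; the axis is along the case's y. Its axes turn with the lid and are those of the case when shut.
- tab (a point): Grip point of the lid's pull tab: a brass bar straight out of the lid's front by 42 mm, 20 mm wide (along y), 12 mm thick. Point 25 mm out, mid-width and mid-thickness: (-175, -15, 14) mm in the lid_hinge frame, (-100, -15, 74.5) in the case frame when shut. Lid upright: the tab points up from its upper edge. Pinched across its width, it can pivot between the fingers.
- latch (a joint): Latch lever, vertical pivot: 0 = lever points straight back (case +x) over the lid and holds it down; grows anticlockwise seen from above, towards the case's +y and out past the front. Wholly clear of the lid from 1.45 rad; stop at 2.2. Friction holds it anywhere; about 1.5 N sideways at the knob moves it.
- latch_hinge (a point): Pivot of the latch lever at the lever's underside, at (-89, 70, 97) mm in the case frame. Its x axis points along the lever, z up.
- knob (a point): Grip knob of the latch lever: upright brass pin, 12 mm diameter, z 104 to 133 mm above the table; point on its axis at z 119, 54 mm from the pivot. The lever is a flat bar 12 mm wide, z 97 to 104, ending 8 mm beyond the knob's axis.
- stone: Touchstone: a plain dark slate-grey slab, 80 (x) x 40 (y) x 20 mm (z), about 170 g, lying flat on the mat. Origin: centre of its underside. It goes flat in the bay, long side along the bay's long side, either way round, and then stands 12 mm above the deck.
- loupe: Bystander: folding loupe, a steel block 45 x 32 x 18 mm with a round black 26 mm lens at its +x end. Origin: centre of the block's underside.
- bottle: Bystander: small amber test bottle, 28 mm in diameter, 55 mm high, standing. Origin: centre of its underside.
- bangle: Bystander: steel bangle lying flat, 64 mm outer diameter, 8 mm high. Origin: centre of its underside.
Not all that is in view belongs to the job. Leave any blue, red or turquoise look-alike of the stone alone.

How it is judged:
By the outcome, as a careful person would: the job done as asked, in the order asked, and still so for the second after the job is handed in, with the robot touching nothing.
It also fails if it takes over 72 s, if anything falls off the work surface, if the arm or the gripper's body presses on something with over 40 N, if the wrist force passes 120 N, or if a joint passes its speed limit or range.

## Working session

There is one attempt and no reset: what is moved stays moved. The work goes in short steps, Python scripts to look and compute and a tool call to move; the robot and the scene stay as the last step left them, time stands still between calls to the robot, and variables do not carry over. Pictures are saved under pics/ and viewed, about 8 in all and at most 12, crops included, and the job is handed in when it is done.

Besides the shell and the picture viewer there is one more tool, called after ">>>" in YAML: its name, and indented under it one key for each argument. step_arm: Moves the arm, as the interface text tells. Its arguments: {"type":"object","properties":{"commands":{"type":"array"},"newtons":{"type":"number"}},"required":["commands"]}

```bash
ls; mkdir -p pics
python3 - <<'E'
from station import telemetry, viewer, nets
import cv2,numpy as np
o=telemetry.get_obs();print({k:np.round(v,3).tolist() for k,v in o.items()})
for c in ("scene","top"):
    im=viewer.read_camera(c);cv2.imwrite(f"pics/{c}0.png",im[:,:,::-1])
    p=viewer.camera_params(c);print(c,{k:np.round(v,4).tolist() if not isinstance(v,str) else v for k,v in p.items()})
    for t in("case","stone","knob","latch","tab","loupe","bottle","bangle"):
        print(t,[(np.round(d["bbox"]).tolist(),round(d["conf"],2)) for d in nets.look_for(t,c)][:4])
a=cv2.imread("pics/scene0.png");b=cv2.imread("pics/top0.png")
E
```

```text
pics
{'clock': 0.0, 'joint_pos': [1.128, 0.629, 0.038, 1.518, -0.027, 0.996, -0.02], 'dq': [0.0, -0.0, -0.001, 0.0, -0.001, -0.0, 0.001], 'joint_torque': [-0.0, -56.34, 1.226, -19.344, 0.011, 0.011, 0.0], 'ee_pos': [0.239, -0.604, 0.255], 'orientation': [[0.93, 0.368, -0.001], [0.368, -0.93, 0.002], [-0.0, -0.002, -1.0]], 'contact_force': [0.584, 0.097, -0.19], 'wrist_torque': [0.012, -0.019, -0.002], 'opening': 0.085}
scene {'fx': 398.3494, 'fy': 398.3494, 'cx': 320.6914, 'cy': 191.4774, 'position': [0.9391, -0.6132, 0.5047], 'orientation': [[0.8026, -0.3066, 0.5117], [0.5962, 0.441, -0.6709], [-0.02, 0.8436, 0.5367]]}
case [([320.0, 126.0, 417.0, 229.0], 0.92)]
stone [([204.0, 265.0, 259.0, 293.0], 0.98), ([185.0, 224.0, 211.0, 253.0], 0.89), ([318.0, 140.0, 419.0, 206.0], 0.74), ([291.0, 332.0, 356.0, 383.0], 0.73)]
knob [([346.0, 128.0, 374.0, 140.0], 0.52)]
latch [([346.0, 126.0, 372.0, 145.0], 0.46), ([286.0, 275.0, 306.0, 313.0], 0.29)]
tab [([318.0, 139.0, 419.0, 208.0], 0.87)]
loupe [([321.0, 250.0, 357.0, 278.0], 0.88), ([288.0, 272.0, 309.0, 310.0], 0.7)]
bottle [([285.0, 275.0, 306.0, 310.0], 0.68)]
bangle [([268.0, 225.0, 301.0, 247.0], 0.57)]
top {'fx': 439.4444, 'fy': 439.4444, 'cx': 315.4951, 'cy': 201.0378, 'position': [0.3658, -0.1188, 1.0693], 'orientation': [[-0.0119, 0.9833, -0.1817], [-0.9998, -0.0143, -0.0115], [-0.0139, 0.1815, 0.9833]]}
case [([193.0, 156.0, 289.0, 252.0], 0.9)]
stone [([370.0, 258.0, 405.0, 300.0], 0.81), ([393.0, 120.0, 424.0, 149.0], 0.75), ([388.0, 205.0, 418.0, 239.0], 0.67), ([429.0, 195.0, 464.0, 216.0], 0.55)]
knob [([197.0, 214.0, 213.0, 245.0], 0.69), ([193.0, 157.0, 288.0, 249.0], 0.55)]
latch [([193.0, 163.0, 288.0, 248.0], 0.68), ([199.0, 213.0, 216.0, 243.0], 0.46)]
tab [([192.0, 161.0, 287.0, 248.0], 0.68)]
loupe [([328.0, 163.0, 355.0, 180.0], 0.81)]
bottle [([378.0, 170.0, 391.0, 185.0], 0.68)]
bangle [([348.0, 223.0, 350.0, 226.0], 0.7)]
```

Run:
```python
import cv2
b=cv2.imread("pics/top0.png")[110:310,185:475];cv2.imwrite("pics/topc.png",cv2.resize(b,(797,550),interpolation=cv2.INTER_CUBIC))
b=cv2.imread("pics/scene0.png")[110:390,170:450];cv2.imwrite("pics/scenec.png",cv2.resize(b,(600,600),interpolation=cv2.INTER_CUBIC))
```

```text
(no output)
```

View pics/topc.png

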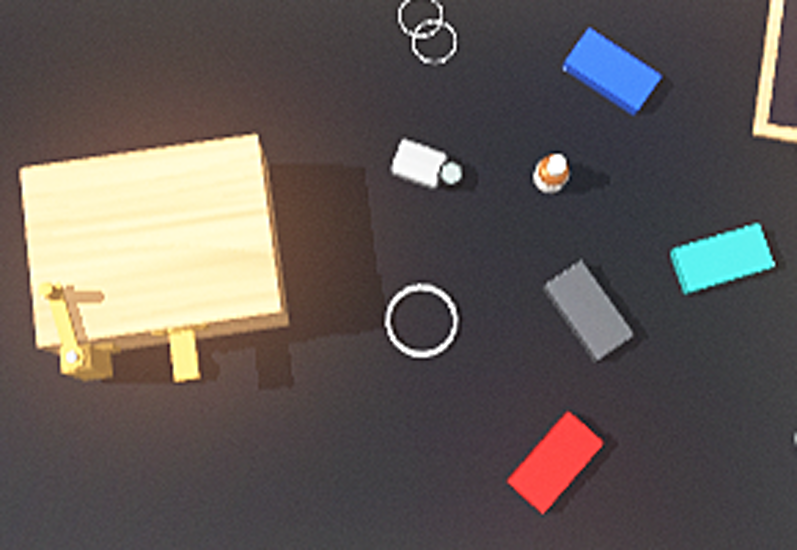

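View pics/scenec.png

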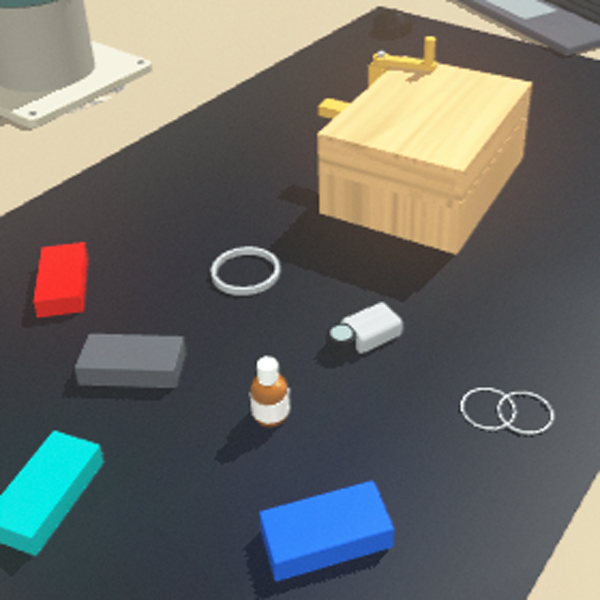

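The candidates in the top view are grey at about (399,223), blue at (408,136), turquoise at (448,204) and red at (387,278). The plain dark slate-grey slab is the touchstone. It's the only uncoloured one, and both enlarged crops confirm it. The case's front faces the robot, and the lever points back over the lid.

```bash
cat > h.py <<'E'
from station import telemetry, viewer, nets
import cv2, numpy as np
from scipy.optimize import least_squares
def proj(P,c):
    R=np.array(c["orientation"]);q=(np.atleast_2d(P)-c["position"])@R
    return np.c_[c["cx"]+c["fx"]*q[:,0]/-q[:,2], c["cy"]+c["fy"]*q[:,1]/q[:,2]]
def onplane(px,z,c):
    px=np.atleast_2d(px).astype(float)
    d=np.c_[(px[:,0]-c["cx"])/c["fx"],-(px[:,1]-c["cy"])/c["fy"],-np.ones(len(px))]@np.array(c["orientation"]).T
    p=np.array(c["position"]);return p+d*((z-p[2])/d[:,2])[:,None]
def T(pose,P):
    P=np.atleast_2d(P);x,y,a=pose;c,s=np.cos(a),np.sin(a)
    return np.c_[x+c*P[:,0]-s*P[:,1],y+s*P[:,0]+c*P[:,1],P[:,2]]
def fit(obs,x0):  # obs: list of (cam params, 3D pts, px)
    f=lambda v:np.concatenate([(proj(T(v,P),c)-u).ravel() for c,P,u in obs])
    r=least_squares(f,x0,loss="soft_l1");return r.x,f(r.x).reshape(-1,2)
E
python3 - <<'E'
from h import *
ct,cs=viewer.camera_params("top"),viewer.camera_params("scene")
tp=lambda a:np.array(a)/[2.748,2.75]+[185,110]; sc=lambda a:np.array(a)/2.143+[170,110]
Pt=np.array([[75,100,95.5],[75,-100,95.5],[-75,100,95.5],[-117,-15,80.5]])/1e3
ut=tp([(20,168),(257,135),(37,346),(187,381)])
Ps=np.array([[-75,-100,95.5],[75,-100,95.5],[75,100,95.5],[75,-100,0],[-75,-100,0],[75,100,0]])/1e3
us=sc([(320,139),(467,165),(531,82),(456,253),(320,213),(525,155)])
for o in([(ct,Pt,ut)],[(cs,Ps,us)],[(ct,Pt,ut),(cs,Ps,us)]):
    v,r=fit(o,[.5,.15,0]);print("case",v.round(4));
print(r.round(1).tolist())
K=np.array([[-35,70,133],[-35,70,119],[-100,-15,74.5],[-12,-45,52]])/1e3
print(T(v,K).round(4),proj(T(v,K),ct).round(),np.round((proj(T(v,K),ct)-[185,110])*2.748))
print("stone top",onplane(tp([(582,260),(545,283),(600,361),(633,338)]),.02,ct).round(4).tolist())
print("stone sc",onplane(sc([(90,335),(184,337),(182,367),(77,363)]),.02,cs).round(4).tolist())
for n,p in(("bangle",(422,321)),("loupe",(425,165)),("bottle",(550,185)),("red",(556,462))):print(n,onplane(tp(p),.01,ct).round(3))
E
```

```text
case [0.5575 0.0652 0.1298]
case [0.5601 0.0676 0.1429]
case [0.5594 0.0663 0.1402]
[[-0.7, -0.0], [-0.6, -1.1], [-0.1, -0.2], [-0.2, -1.6], [-1.1, -3.2], [-1.4, 2.0], [-0.1, -0.7], [0.6, 0.4], [-0.1, -0.0], [-1.7, 0.8]]
[[0.515  0.1307 0.133 ]
 [0.515  0.1307 0.119 ]
 [0.4625 0.0375 0.0745]
 [0.5538 0.0201 0.052 ]] [[205. 213.]
 [207. 214.]
 [252. 240.]
 [262. 202.]] [[ 56. 284.]
 [ 61. 287.]
 [185. 356.]
 [211. 252.]]
stone top [[0.5482, -0.303, 0.02], [0.5282, -0.2697, 0.02], [0.4592, -0.3145, 0.02], [0.4788, -0.3441, 0.02]]
stone sc [[0.4661, -0.3143, 0.02], [0.5312, -0.271, 0.02], [0.5539, -0.2963, 0.02], [0.4827, -0.3416, 0.02]]
bangle [[ 0.497 -0.162  0.01 ]]
loupe [[ 0.639 -0.167  0.01 ]]
bottle [[ 0.619 -0.279  0.01 ]]
red [[ 0.374 -0.274  0.01 ]]
```

>>> step_arm:
  commands:
    - {"jaw": 40, "slide": [527, -582, 0], "twist": 0.24}
    - {"jaw": 40, "slide": [527, -582, 0], "twist": 0.24}
    - {"jaw": 40, "slide": [527, -582, 0], "twist": 0.24}
    - {"jaw": 40, "slide": [527, -582, 0], "twist": 0.24}
    - {"jaw": 40, "slide": [527, -582, 0], "twist": 0.24}
    - {"jaw": 40, "slide": [527, -582, 0], "twist": 0.24}
    - {"jaw": 40, "slide": [527, -582, 0], "twist": 0.24}
    - {"jaw": 40, "slide": [527, -582, 0], "twist": 0.24}
    - {"jaw": 40, "slide": [527, -582, 0], "twist": 0.24}
    - {"jaw": 40, "slide": [527, -582, 0], "twist": 0.24}
  newtons: 30

```text
clock: 2.15
ee_pos: [0.4596, -0.0174, 0.2567]
orientation: [[0.991, 0.136, 0.001], [0.136, -0.991, -0.0], [0.001, 0.0, -1.0]]
contact_force: [1.2, -0.3, -0.4]
opening: 0.0344
```

>>> step_arm:
  commands:
    - {"jaw": 40, "slide": [75, -139, 0], "twist": 0}
    - {"jaw": 40, "slide": [75, -139, 0], "twist": 0}
    - {"jaw": 40, "slide": [75, -139, 30], "twist": 0}
    - {"jaw": 40, "slide": [75, -139, 60], "twist": 0}
    - {"jaw": 40, "slide": [75, -139, 60], "twist": 0}

```text
clock: 2.78
ee_pos: [0.5126, 0.1285, 0.1946]
orientation: [[0.991, 0.137, -0.005], [0.137, -0.991, -0.002], [-0.005, 0.001, -1.0]]
contact_force: [0.5, 0.6, 1.2]
opening: 0.0342
```

Run:
```python
from h import *
c=viewer.camera_params("wrist");im=viewer.read_camera("wrist");cv2.imwrite("pics/w1.png",im[:,:,::-1])
o=telemetry.get_obs();print(np.round(o["ee_pos"],4),np.round(c["position"],3),np.round(c["orientation"],2).tolist())
print("grasp px",proj([[*o["ee_pos"][:2],.133]],c).round(), "knob pred",proj(T([.5592,.0663,.139],np.array([[-35,70,133],[-100,-15,80.5],[-89,70,104]])/1e3),c).round())
for t in("knob","latch","tab"):print(t,[(np.round(d["bbox"]).tolist(),round(d["conf"],2)) for d in nets.look_for(t,"wrist")][:3])
```

```text
[0.5137 0.1282 0.196 ] [0.594 0.14  0.312] [[0.14, 0.94, 0.32], [-0.99, 0.13, 0.05], [0.0, -0.32, 0.95]]
grasp px [[319. 233.]] knob pred [[315. 231.]
 [421. 277.]
 [316. 282.]]
knob []
latch [([295.0, 201.0, 327.0, 292.0], 0.62)]
tab [([273.0, 37.0, 604.0, 300.0], 0.58)]
```

View pics/w1.png

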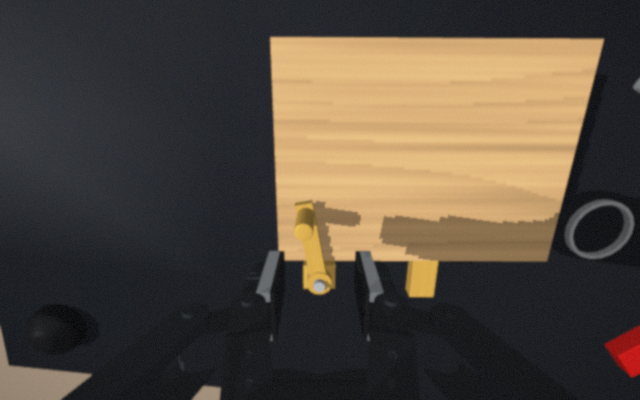

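The wrist view shows the knob top at (304,231), the pivot at (318,285) and the lid corners at (270,37), (604,38), (548,262) and (279,262). The lever is turned slightly past 0. I'll refine the case pose from the lid corners.

Run:
```python
from h import *
c=viewer.camera_params("wrist")
P=np.array([[75,100,95.5],[75,-100,95.5],[-75,-100,95.5],[-75,100,95.5],[-89,70,104],[-117,-15,80.5]])/1e3
v,r=fit([(c,P,np.array([(270,37),(604,38),(548,262),(279,262),(319,284),(421,297)]))],[.559,.066,.138]);print(v,r.round(1).tolist())
k=onplane([304,231],.133,c)[0];print(k)
a=-v[2];d=k[:2]-v[:2];kc=[np.cos(a)*d[0]-np.sin(a)*d[1],np.sin(a)*d[0]+np.cos(a)*d[1]];print(np.round(kc,4), np.arctan2(kc[1]-.07,kc[0]+.089))
```

```text
[0.56111493 0.06315003 0.13691707] [[0.7, 3.7], [-6.8, 2.2], [-3.6, -3.0], [1.3, -2.5], [1.0, -2.3], [-0.0, -1.8]]
[0.51526529 0.13734334 0.133     ]
[-0.0353  0.0798] 0.17971364099412374
```

>>> step_arm:
  commands:
    - {"jaw": 40, "slide": [2, -8, 20], "twist": 0}
    - {"jaw": 40, "slide": [2, -8, 45], "twist": 0}
    - {"jaw": 40, "slide": [2, -8, 60], "twist": 0}
    - {"jaw": 21, "slide": [2, -8, 60], "twist": 0}
    - {"jaw": 21, "slide": [2, -8, 60], "twist": 0}
    - {"jaw": 21, "slide": [2, -8, 60], "twist": 0}

```text
clock: 3.72
ee_pos: [0.5157, 0.1369, 0.1372]
orientation: [[0.991, 0.136, 0.002], [0.136, -0.991, 0.001], [0.002, -0.0, -1.0]]
contact_force: [-0.0, -1.1, 0.7]
opening: 0.0184
```

>>> step_arm:
  commands:
    - {"jaw": 21, "slide": [-2.6, -9.3, 0], "twist": -0.18}
    - {"jaw": 21, "slide": [-6.8, -18, 0], "twist": -0.36}
    - {"jaw": 21, "slide": [-12.5, -26, 0], "twist": -0.54}
    - {"jaw": 21, "slide": [-19.5, -32.6, 0], "twist": -0.72}
    - {"jaw": 21, "slide": [-27.7, -38, 0], "twist": -0.9}
    - {"jaw": 21, "slide": [-36.6, -41.7, 0], "twist": -1.08}
    - {"jaw": 21, "slide": [-46, -44, 0], "twist": -1.26}
    - {"jaw": 21, "slide": [-55.8, -44.3, 0], "twist": -1.44}
    - {"jaw": 21, "slide": [-65.4, -43, 0], "twist": -1.55}
    - {"jaw": 21, "slide": [-69, -42, 0], "twist": -1.55}

```text
clock: 4.97
ee_pos: [0.4417, 0.1695, 0.137]
orientation: [[-0.115, 0.993, 0.002], [0.993, 0.115, 0.001], [0.001, 0.002, -1.0]]
contact_force: [1.4, 1.9, -0.3]
opening: 0.0179
```

>>> step_arm:
  commands:
    - {"jaw": 35, "slide": [0, 0, -35], "twist": 0}
    - {"jaw": 50, "slide": [0, 0, -70], "twist": 0}
    - {"jaw": 50, "slide": [-60, 3, -70], "twist": 0.19}
    - {"jaw": 50, "slide": [-110, 6, -70], "twist": 0.38}
    - {"jaw": 50, "slide": [-134, 6, -70], "twist": 0.75}
    - {"jaw": 50, "slide": [-134, 6, -70], "twist": 1.55}
    - {"jaw": 50, "slide": [-134, 6, -70], "twist": 1.55}
    - {"jaw": 50, "slide": [-134, 6, -60], "twist": 1.55}
    - {"jaw": 50, "slide": [-134, 6, -50], "twist": 1.55}
    - {"jaw": 50, "slide": [-134, 6, -50], "twist": 1.55}

```text
clock: 6.22
ee_pos: [0.4619, 0.0364, 0.186]
orientation: [[0.984, 0.177, -0.001], [0.177, -0.984, -0.0], [-0.001, 0.0, -1.0]]
contact_force: [0.4, -0.2, -0.2]
opening: 0.0428
```

Run:
```python
from h import *
c=viewer.camera_params("wrist");im=viewer.read_camera("wrist");cv2.imwrite("pics/w2.png",im[:,:,::-1])
o=telemetry.get_obs();print(np.round(o["ee_pos"],4),np.round(o["orientation"],3).tolist())
v=[.560,.065,.138]
print("grasp px",proj([[*o["ee_pos"][:2],.0805]],c).round(), "pred tab/piv",proj(T(v,np.array([[-100,-15,80.5],[-117,-25,80.5],[-117,-5,80.5],[-89,70,104]])/1e3),c).round().tolist())
```

```text
[0.4622 0.0365 0.1863] [[0.985, 0.172, -0.001], [0.172, -0.985, -0.0], [-0.001, 0.0, -1.0]]
grasp px [[319. 209.]] pred tab/piv [[319.0, 208.0], [332.0, 230.0], [305.0, 229.0], [188.0, 200.0]]
```

View pics/w2.png

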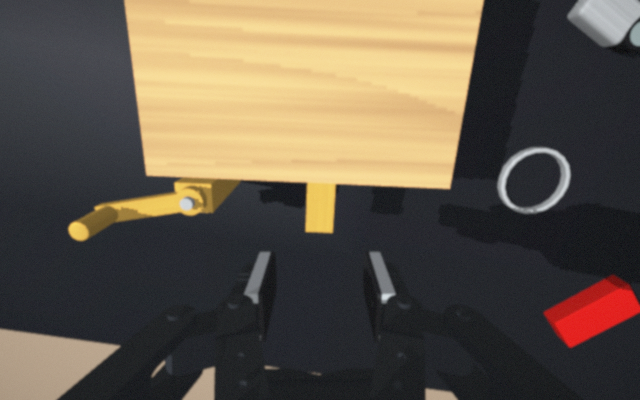

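The tab ends at (320,233), centred between the jaws. The lever is clear of the lid, with its knob at (85,228).

>>> step_arm:
  commands:
    - {"jaw": 50, "slide": [1, 0, 40], "twist": 0.03}
    - {"jaw": 50, "slide": [1, 0, 80], "twist": 0.035}
    - {"jaw": 50, "slide": [1, 0, 104], "twist": 0.035}
    - {"jaw": 50, "slide": [1, 0, 104], "twist": 0.035}
    - {"jaw": 10, "slide": [1, 0, 104], "twist": 0.035}
    - {"jaw": 10, "slide": [1, 0, 104], "twist": 0.035}
    - {"jaw": 10, "slide": [1, 0, 104], "twist": 0.035}
    - {"jaw": 10, "slide": [1, 0, 104], "twist": 0.035}
  newtons: 30

```text
clock: 7.28
ee_pos: [0.4642, 0.0365, 0.0834]
orientation: [[0.989, 0.15, 0.002], [0.15, -0.989, -0.0], [0.002, 0.0, -1.0]]
contact_force: [-0.6, -1.1, 7.3]
opening: 0.0194
```

>>> step_arm:
  commands:
    - {"jaw": 10, "slide": [1, 0, -9], "twist": 0}
    - {"jaw": 10, "slide": [2, 0, -17], "twist": 0}
    - {"jaw": 10, "slide": [6, 0, -34], "twist": 0}
    - {"jaw": 10, "slide": [12, 0, -51], "twist": 0}
    - {"jaw": 10, "slide": [19, 0, -67], "twist": 0}
    - {"jaw": 10, "slide": [28, 0, -82], "twist": 0}
    - {"jaw": 10, "slide": [38.5, 0, -96], "twist": 0}
    - {"jaw": 10, "slide": [50, 0, -109], "twist": 0}
    - {"jaw": 10, "slide": [63, 1, -121], "twist": 0}
    - {"jaw": 10, "slide": [77, 1, -132], "twist": 0}

```text
clock: 8.52
ee_pos: [0.5379, 0.0464, 0.2141]
orientation: [[0.988, 0.151, -0.005], [0.151, -0.988, -0.002], [-0.005, 0.001, -1.0]]
contact_force: [1.4, -2.3, -9.9]
opening: 0.0195
```

>>> step_arm:
  commands:
    - {"jaw": 10, "slide": [15, 0, -9], "twist": 0}
    - {"jaw": 10, "slide": [31, 0, -16.5], "twist": 0}
    - {"jaw": 10, "slide": [47.5, 0.5, -22.4], "twist": 0}
    - {"jaw": 10, "slide": [64.5, 0.5, -26.6], "twist": 0}
    - {"jaw": 10, "slide": [82, 1, -29], "twist": 0}
    - {"jaw": 10, "slide": [99.4, 1, -29.8], "twist": 0}
    - {"jaw": 10, "slide": [117, 1.5, -28.7], "twist": 0}
    - {"jaw": 10, "slide": [134, 1.5, -26], "twist": 0}
    - {"jaw": 10, "slide": [147, 1.5, -22.5], "twist": 0}
    - {"jaw": 10, "slide": [147, 1.5, -22.5], "twist": 0}

```text
clock: 9.78
ee_pos: [0.6855, 0.0662, 0.2372]
orientation: [[0.989, 0.151, 0.0], [0.151, -0.989, -0.003], [-0.0, 0.003, -1.0]]
contact_force: [2.7, -4.8, 0.8]
opening: 0.0193
```

>>> step_arm:
  commands:
    - {"jaw": 30, "slide": [0, 0, 0], "twist": 0}
    - {"jaw": 60, "slide": [0, 0, -10], "twist": 0}
    - {"jaw": 60, "slide": [0, 0, -60], "twist": 0}
    - {"jaw": 70, "slide": [-34, 49, -60], "twist": 0}
    - {"jaw": 70, "slide": [-236, 341, -60], "twist": -0.42}
    - {"jaw": 70, "slide": [-236, 341, -60], "twist": -0.42}
    - {"jaw": 70, "slide": [-236, 341, -20], "twist": -0.42}
    - {"jaw": 70, "slide": [-236, 341, 30], "twist": -0.42}
    - {"jaw": 70, "slide": [-236, 341, 77], "twist": -0.42}
    - {"jaw": 70, "slide": [-236, 341, 77], "twist": -0.42}

```text
clock: 11.02
ee_pos: [0.5117, -0.2886, 0.1768]
orientation: [[0.84, 0.542, 0.003], [0.542, -0.84, -0.001], [0.002, 0.002, -1.0]]
contact_force: [0.8, 0.1, 0.9]
opening: 0.0601
```

>>> step_arm:
  commands:
    - {"jaw": 70, "slide": [0, 0, 0], "twist": 0}

```text
clock: 11.15
ee_pos: [0.507, -0.2912, 0.174]
orientation: [[0.845, 0.535, -0.007], [0.535, -0.845, 0.001], [-0.006, -0.004, -1.0]]
contact_force: [-0.1, -0.7, 0.4]
opening: 0.0601
```

```bash
python3 - <<'E'
from h import *
c=viewer.camera_params("wrist");im=viewer.read_camera("wrist")
o=telemetry.get_obs();p=o["ee_pos"];R=np.array(o["orientation"]);print(np.round(p,4),R.round(3).tolist())
r=nets.outline_of("stone","wrist");print([(np.round(d["bbox"]).tolist(),round(d["conf"],2)) for d in r])
cv2.imwrite("pics/w3.png",im[:,:,::-1])
t=viewer.read_camera("top")
for d in r[:4]:
    u=np.argwhere(d["region"])[:,::-1];print(im[d["region"]].mean(0).round())
    q=onplane(u,.015,c)[:,:2].astype(np.float32);print(cv2.minAreaRect(q*1000))
cv2.imwrite("pics/t3.png",t[:,:,::-1])
cv2.imwrite("pics/c3.png",np.vstack([im[:,:,::-1],cv2.resize(t[130:260,150:470,::-1],(640,260))])[:660,:][:, :])
E
python3 -c "
import cv2;a=cv2.imread('pics/c3.png');cv2.imwrite('pics/c3.png',cv2.resize(a,(560,577)))"
```

```text
[ 0.51   -0.2888  0.1757] [[0.843, 0.538, -0.002], [0.538, -0.843, 0.001], [-0.001, -0.002, -1.0]]
[([190.0, 256.0, 282.0, 300.0], 0.96), ([422.0, 194.0, 522.0, 261.0], 0.81), ([315.0, 154.0, 362.0, 240.0], 0.8), ([502.0, 0.0, 580.0, 45.0], 0.59), ([378.0, 36.0, 419.0, 73.0], 0.37)]
[239.  52.  49.]
((376.3742980957031, -274.1838073730469), (48.44630432128906, 86.35482788085938), 46.57719421386719)
[ 44. 239. 238.]
((550.0563354492188, -428.70989990234375), (45.63711929321289, 90.75132751464844), 15.56916332244873)
[144. 149. 157.]
((505.9341125488281, -309.49383544921875), (83.7757339477539, 40.58176040649414), 32.9187126159668)
[ 53. 130. 239.]
((710.7889404296875, -357.9229431152344), (37.27801513671875, 50.50351333618164), 52.74951934814453)
```

View pics/c3.png

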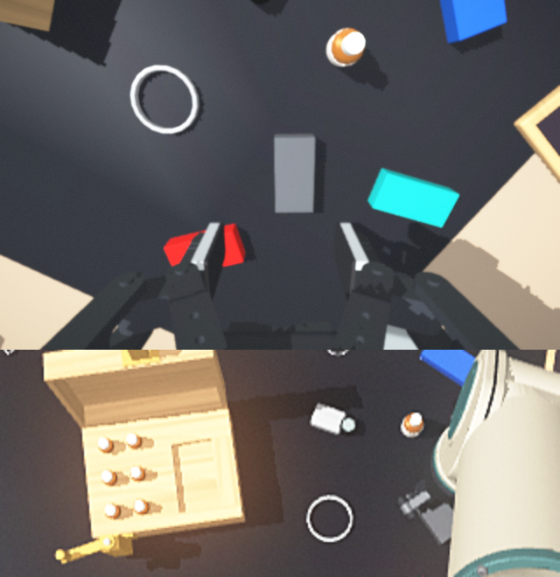

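>>> step_arm:
  commands:
    - {"jaw": 60, "slide": [-14.5, 13.5, 50], "twist": 0}
    - {"jaw": 60, "slide": [-14.5, 13.5, 100], "twist": 0}
    - {"jaw": 60, "slide": [-14.5, 13.5, 130], "twist": 0}
    - {"jaw": 60, "slide": [-14.5, 13.5, 139], "twist": 0}
    - {"jaw": 60, "slide": [-14.5, 13.5, 139], "twist": 0}

```text
clock: 11.92
ee_pos: [0.5082, -0.3062, 0.0383]
orientation: [[0.84, 0.543, 0.002], [0.543, -0.84, -0.0], [0.001, 0.001, -1.0]]
contact_force: [-0.4, -0.1, 0.6]
opening: 0.051
```

Run:
```python
from h import *
c=viewer.camera_params("wrist");im=viewer.read_camera("wrist")
o=telemetry.get_obs();p=o["ee_pos"];R=np.array(o["orientation"]);print(np.round(p,4),R.round(3).tolist(),np.round(o["contact_force"],1))
cv2.imwrite("pics/w4.png",im[:,:,::-1])
for d in nets.outline_of("stone","wrist"):
    u=np.argwhere(d["region"])[:,::-1];print(np.round(d["bbox"]),im[d["region"]].mean(0).round())
    q=onplane(u,.018,c)[:,:2].astype(np.float32);print(cv2.minAreaRect(q*1000))
```

```text
[ 0.5084 -0.3067  0.0389] [[0.84, 0.542, 0.003], [0.542, -0.84, -0.001], [0.002, 0.002, -1.0]] [ 0.4 -0.2  1. ]
[146. 368. 209. 397.] [237.  58.  55.]
((405.86273193359375, -278.659423828125), (21.562698364257812, 34.1348991394043), 30.138500213623047)
[277. 190. 369. 347.] [144. 149. 157.]
((506.56231689453125, -308.6756591796875), (86.02185821533203, 40.47762680053711), 32.8293342590332)
[473. 257. 637. 373.] [ 45. 227. 226.]
((551.1361083984375, -425.04736328125), (46.28471755981445, 95.31849670410156), 14.6480712890625)
```

View pics/w4.png

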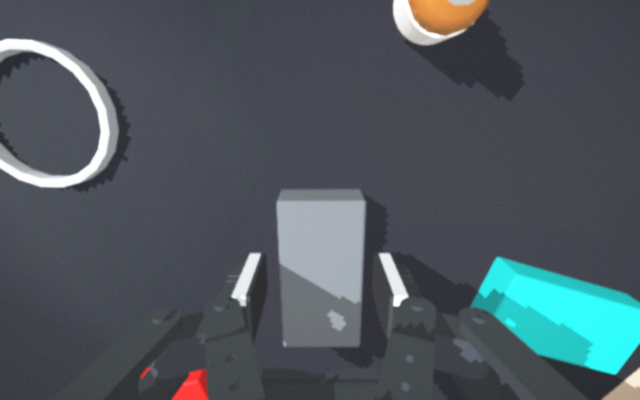

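>>> step_arm:
  commands:
    - {"jaw": 55, "slide": [0, 0, 3], "twist": 0}
    - {"jaw": 55, "slide": [0, 0, 6], "twist": 0}
    - {"jaw": 55, "slide": [0, 0, 9], "twist": 0}
    - {"jaw": 55, "slide": [0, 0, 9], "twist": 0}

```text
clock: 12.52
ee_pos: [0.5065, -0.307, 0.0281]
orientation: [[0.841, 0.541, -0.001], [0.541, -0.841, 0.0], [-0.0, -0.001, -1.0]]
contact_force: [0.1, 0.1, 0.6]
opening: 0.0471
```

>>> step_arm:
  commands:
    - {"jaw": 55, "slide": [0, 0, 2], "twist": 0}
    - {"jaw": 55, "slide": [0, 0, 4], "twist": 0}
    - {"jaw": 55, "slide": [0, 0, 4], "twist": 0}

```text
clock: 12.9
ee_pos: [0.5066, -0.307, 0.0242]
orientation: [[0.841, 0.541, -0.0], [0.541, -0.841, 0.0], [-0.0, -0.0, -1.0]]
contact_force: [0.4, 0.1, 0.2]
opening: 0.0468
```

>>> step_arm:
  commands:
    - {"jaw": 55, "slide": [0, 0, 1.5], "twist": 0}
    - {"jaw": 55, "slide": [0, 0, 3], "twist": 0}
    - {"jaw": 55, "slide": [0, 0, 3], "twist": 0}

```text
clock: 13.28
ee_pos: [0.5069, -0.3071, 0.0226]
orientation: [[0.841, 0.541, 0.0], [0.541, -0.841, -0.0], [0.0, 0.0, -1.0]]
contact_force: [-1.5, 1.2, 10.3]
opening: 0.0471
```

>>> step_arm:
  commands:
    - {"jaw": 55, "slide": [-1, 0, -12], "twist": 0}
    - {"jaw": 55, "slide": [-1, 0, -12], "twist": 0}
    - {"jaw": 35, "slide": [-1, 0, -12], "twist": 0}
    - {"jaw": 35, "slide": [-1, 0, -12], "twist": 0}
    - {"jaw": 35, "slide": [-1, 0, -12], "twist": 0}
    - {"jaw": 35, "slide": [-1, 0, -12], "twist": 0}
  newtons: 60

```text
clock: 14.02
ee_pos: [0.5064, -0.3079, 0.0342]
orientation: [[0.841, 0.541, 0.001], [0.541, -0.841, -0.001], [0.0, 0.001, -1.0]]
contact_force: [-1.5, 0.4, 9.6]
opening: 0.0383
```

>>> step_arm:
  commands:
    - {"jaw": 35, "slide": [0, 0, -30], "twist": 0}
    - {"jaw": 35, "slide": [0, 0, -80], "twist": 0}
    - {"jaw": 35, "slide": [20, -22, -120], "twist": 0}
    - {"jaw": 35, "slide": [60, -69, -140], "twist": 0.1}
    - {"jaw": 35, "slide": [100, -115, -140], "twist": 0.22}
    - {"jaw": 35, "slide": [140, -160, -140], "twist": 0.35}
    - {"jaw": 35, "slide": [180, -206, -140], "twist": 0.434}
    - {"jaw": 35, "slide": [217, -249, -140], "twist": 0.434}
    - {"jaw": 35, "slide": [217, -249, -140], "twist": 0.434}
    - {"jaw": 35, "slide": [217, -249, -140], "twist": 0.434}

```text
clock: 15.28
ee_pos: [0.5531, 0.0189, 0.1728]
orientation: [[0.99, 0.138, -0.001], [0.138, -0.99, -0.001], [-0.001, 0.001, -1.0]]
contact_force: [0.6, -1.3, -0.2]
opening: 0.0385
```

Run:
```python
from h import *
c=viewer.camera_params("wrist");im=viewer.read_camera("wrist")
o=telemetry.get_obs();p=o["ee_pos"];R=np.array(o["orientation"]);print(np.round(p,4),R.round(3).tolist(),np.round(o["contact_force"],1),o["opening"])
v=[.560,.065,.138]
P=T(v,np.array([[-12+sx*47,-45+sy*27,60] for sx,sy in((1,1),(1,-1),(-1,-1),(-1,1))]+[[75,-100,60],[-75,-100,60],[-75,100,60]])/1e3)
u=proj(P,c);print(u.round().tolist())
b=im[:,:,::-1].copy();
for x,y in u: cv2.circle(b,(int(round(x)),int(round(y))),3,(255,0,255),1)
cv2.imwrite("pics/w5.png",b)
```

```text
[0.5532 0.0178 0.1729] [[0.991, 0.136, -0.001], [0.136, -0.991, -0.001], [-0.001, 0.001, -1.0]] [ 0.5 -1.2 -1.4] 0.03810550266574917
[[281.0, 142.0], [358.0, 142.0], [353.0, 261.0], [285.0, 261.0], [402.0, 81.0], [387.0, 278.0], [140.0, 279.0]]
```

View pics/w5.png

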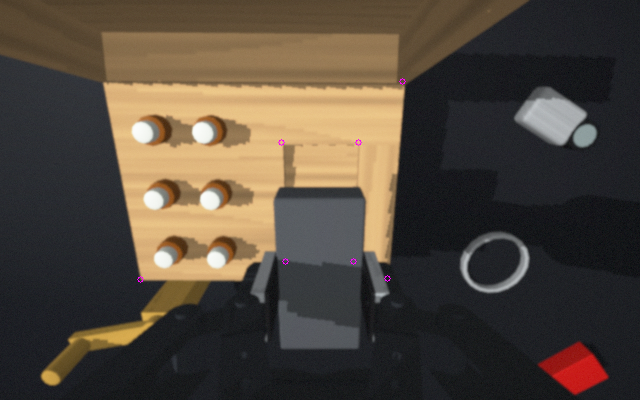

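The bay's back corners at (283,143) and (360,143) are within 2 px of the prediction, and the stone is straight in the grip. Lowering it now.

>>> step_arm:
  commands:
    - {"jaw": 35, "slide": [2, 0, 25], "twist": 0}
    - {"jaw": 35, "slide": [2, 0, 50], "twist": 0}
    - {"jaw": 35, "slide": [2, 0, 70], "twist": 0}
    - {"jaw": 35, "slide": [2, 0, 78], "twist": 0}
    - {"jaw": 35, "slide": [2, 0, 81], "twist": 0}
    - {"jaw": 35, "slide": [2, 0, 83], "twist": 0}
    - {"jaw": 35, "slide": [2, 0, 83], "twist": 0}

```text
clock: 16.2
ee_pos: [0.556, 0.0194, 0.0909]
orientation: [[0.991, 0.137, 0.001], [0.137, -0.991, 0.0], [0.001, 0.0, -1.0]]
contact_force: [0.8, 0.2, -1.0]
opening: 0.0382
```

>>> step_arm:
  commands:
    - {"jaw": 35, "slide": [-1, 1, 1.5], "twist": 0}
    - {"jaw": 35, "slide": [-1, 1, 3], "twist": 0}
    - {"jaw": 35, "slide": [-1, 1, 4], "twist": 0}
    - {"jaw": 35, "slide": [-1, 1, 4], "twist": 0}

```text
clock: 16.7
ee_pos: [0.5548, 0.0185, 0.0863]
orientation: [[0.991, 0.137, -0.0], [0.137, -0.991, 0.0], [-0.0, -0.0, -1.0]]
contact_force: [-0.0, -0.7, -0.9]
opening: 0.0383
```

>>> step_arm:
  commands:
    - {"jaw": 35, "slide": [0, 0, 0.7], "twist": 0}
    - {"jaw": 35, "slide": [0, 0, 1.4], "twist": 0}
    - {"jaw": 35, "slide": [0, 0, 1.4], "twist": 0}

```text
clock: 17.08
ee_pos: [0.5548, 0.0184, 0.0862]
orientation: [[0.991, 0.137, 0.0], [0.137, -0.991, 0.0], [0.0, -0.0, -1.0]]
contact_force: [-3.1, -0.2, 8.7]
opening: 0.0382
```

>>> step_arm:
  commands:
    - {"jaw": 48, "slide": [0, 0, -0.5], "twist": 0}
    - {"jaw": 55, "slide": [0, 0, -0.5], "twist": 0}
    - {"jaw": 55, "slide": [0, 0, -0.5], "twist": 0}
    - {"jaw": 55, "slide": [0, 0, -10], "twist": 0}
    - {"jaw": 55, "slide": [0, 0, -40], "twist": 0}
    - {"jaw": 55, "slide": [0, 0, -90], "twist": 0}
    - {"jaw": 55, "slide": [0, 0, -90], "twist": 0}

```text
clock: 17.95
ee_pos: [0.5576, 0.0185, 0.1791]
orientation: [[0.991, 0.137, 0.008], [0.137, -0.991, 0.001], [0.008, 0.001, -1.0]]
contact_force: [0.1, 0.4, -0.9]
opening: 0.0472
```

Run:
```python
from h import *
im=viewer.read_camera("wrist");o=telemetry.get_obs();print(np.round(o["ee_pos"],4),np.round(o["orientation"],3).tolist())
s=viewer.read_camera("scene")
cv2.imwrite("pics/c6.png",np.hstack([im[60:380,60:440,::-1],cv2.resize(s[70:240,300:470,::-1],(320,320))]))
```

```text
[0.5561 0.0185 0.1772] [[0.991, 0.137, 0.005], [0.137, -0.991, 0.0], [0.005, 0.0, -1.0]]
```

View pics/c6.png

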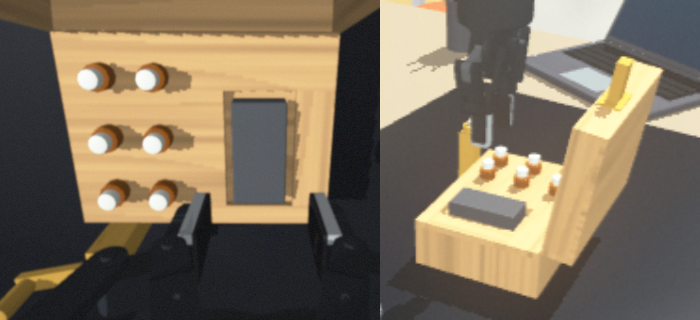

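The stone lies flat in the bay, with a visible gap all round. Next I'll regrip the tab from above.

>>> step_arm:
  commands:
    - {"jaw": 55, "slide": [0, 0, -60], "twist": 0}
    - {"jaw": 55, "slide": [0, 0, -120], "twist": 0}
    - {"jaw": 55, "slide": [30, -7, -135], "twist": 0}
    - {"jaw": 55, "slide": [85, -18, -135], "twist": 0}
    - {"jaw": 55, "slide": [135, -30, -135], "twist": 0}
    - {"jaw": 55, "slide": [135, -30, -135], "twist": 0}
    - {"jaw": 55, "slide": [135, -30, -135], "twist": 0}

```text
clock: 18.92
ee_pos: [0.6832, 0.0661, 0.3081]
orientation: [[0.991, 0.137, -0.004], [0.137, -0.991, -0.001], [-0.004, 0.001, -1.0]]
contact_force: [-0.0, -0.6, 0.1]
opening: 0.0467
```

Run:
```python
from h import *
im=viewer.read_camera("wrist");o=telemetry.get_obs();print(np.round(o["ee_pos"],4),np.round(o["orientation"],3).tolist())
c=viewer.camera_params("wrist");print(proj([[.6855,.0662,.248],[*o["ee_pos"][:2],.248]],c).round().tolist(),[(np.round(d["bbox"]).tolist(),round(d["conf"],2)) for d in nets.look_for("tab","wrist")])
cv2.imwrite("pics/w7.png",im[:,:,::-1])
```

```text
[0.6831 0.0658 0.3089] [[0.991, 0.137, -0.003], [0.137, -0.991, -0.001], [-0.003, 0.001, -1.0]]
[[319.0, 231.0], [319.0, 235.0]] [([161.0, 179.0, 439.0, 258.0], 0.66)]
```

View pics/w7.png

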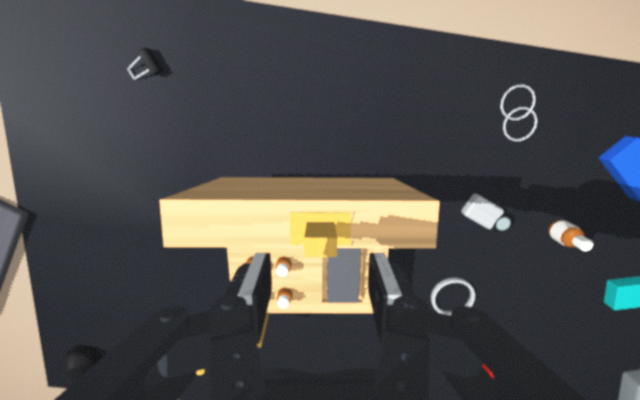

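Run:
```python
from h import *
c=viewer.camera_params("wrist");v=[.560,.065,.138]
for th in(1.65,1.75,1.8,1.85):
    C,S=np.cos(th),np.sin(th);L=[]
    for x,z in((-192,8),(-192,20),(-150,8),(-150,20),(-175,14)):
        L.append([75+x*C+z*S,-15,60.5-x*S+z*C])
    w=T(v,np.array(L)/1e3);print(th,proj(w,c).round().tolist(),w[-1].round(4))
im=cv2.imread("pics/w7.png");cv2.imwrite("pics/w7c.png",cv2.resize(im[165:285,240:400],(800,600),interpolation=cv2.INTER_CUBIC))
```

```text
1.65 [[317.0, 273.0], [317.0, 255.0], [317.0, 247.0], [317.0, 232.0], [317.0, 253.0]] [0.6639 0.0643 0.2338]
1.75 [[317.0, 242.0], [317.0, 223.0], [317.0, 227.0], [317.0, 211.0], [317.0, 227.0]] [0.6809 0.0666 0.2302]
1.8 [[317.0, 227.0], [317.0, 207.0], [317.0, 217.0], [317.0, 201.0], [317.0, 213.0]] [0.6892 0.0678 0.2277]
1.85 [[317.0, 211.0], [317.0, 191.0], [317.0, 207.0], [317.0, 190.0], [317.0, 200.0]] [0.6975 0.0689 0.2249]
```

View pics/w7c.png

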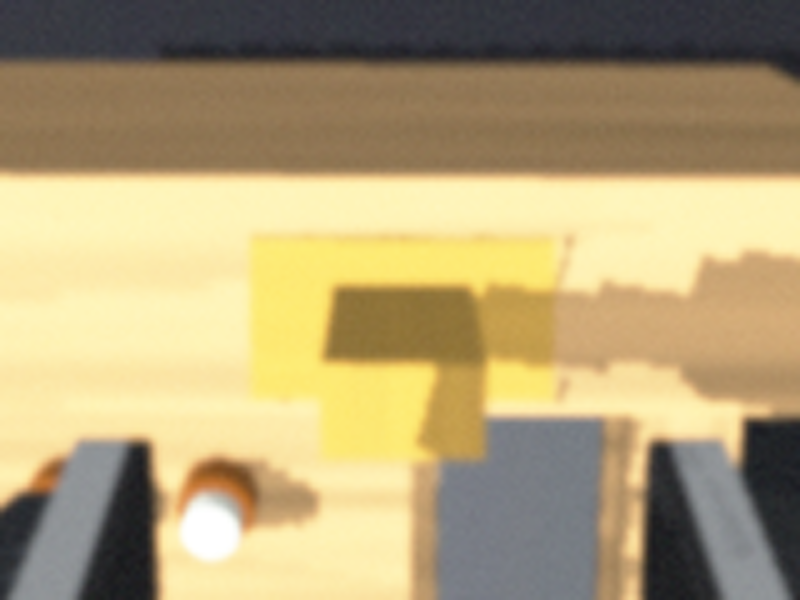

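The tab's end face spans rows 237–257 in the wrist view, which puts the lid at 1.70 rad. I'll grip the tab there and close along the arc.

>>> step_arm:
  commands:
    - {"jaw": 55, "slide": [-10.5, 1, 0], "twist": 0}
    - {"jaw": 55, "slide": [-10.5, 1, 35], "twist": 0}
    - {"jaw": 55, "slide": [-10.5, 1, 65], "twist": 0}
    - {"jaw": 55, "slide": [-10.5, 1, 71], "twist": 0}
    - {"jaw": 55, "slide": [-10.5, 1, 71], "twist": 0}
    - {"jaw": 10, "slide": [-10.5, 1, 71], "twist": 0}
    - {"jaw": 10, "slide": [-10.5, 1, 71], "twist": 0}
    - {"jaw": 10, "slide": [-10.5, 1, 71], "twist": 0}
    - {"jaw": 10, "slide": [-10.5, 1, 71], "twist": 0}
  newtons: 30

```text
clock: 20.15
ee_pos: [0.675, 0.0645, 0.2406]
orientation: [[0.991, 0.137, 0.003], [0.137, -0.991, 0.001], [0.003, -0.0, -1.0]]
contact_force: [-0.8, -0.0, 6.6]
opening: 0.0193
```

>>> step_arm:
  commands:
    - {"jaw": 10, "slide": [-8, 0, -1], "twist": 0}
    - {"jaw": 10, "slide": [-17.4, 0, -2.8], "twist": 0}
    - {"jaw": 10, "slide": [-35, 0, -3.9], "twist": 0}
    - {"jaw": 10, "slide": [-52.5, 0, -3.1], "twist": 0}
    - {"jaw": 10, "slide": [-70, 0, -0.7], "twist": 0}
    - {"jaw": 10, "slide": [-87, 0, 3.5], "twist": 0}
    - {"jaw": 10, "slide": [-103.4, 0, 9.4], "twist": 0}
    - {"jaw": 10, "slide": [-119.2, 0, 17], "twist": 0}
    - {"jaw": 10, "slide": [-134.3, 0, 26], "twist": 0}
    - {"jaw": 10, "slide": [-148.4, 0, 36.5], "twist": 0}

```text
clock: 21.4
ee_pos: [0.5262, 0.0446, 0.2035]
orientation: [[0.99, 0.138, 0.001], [0.138, -0.99, 0.001], [0.001, -0.001, -1.0]]
contact_force: [-0.7, 2.1, 5.0]
opening: 0.0193
```

>>> step_arm:
  commands:
    - {"jaw": 10, "slide": [-12.9, 0, 11.8], "twist": 0}
    - {"jaw": 10, "slide": [-24.6, 0, 24.8], "twist": 0}
    - {"jaw": 10, "slide": [-35, 0, 39], "twist": 0}
    - {"jaw": 10, "slide": [-43.8, 0, 54.2], "twist": 0}
    - {"jaw": 10, "slide": [-51, 0, 70], "twist": 0}
    - {"jaw": 10, "slide": [-56.8, 0, 86.7], "twist": 0}
    - {"jaw": 10, "slide": [-60.8, 0, 103.8], "twist": 0}
    - {"jaw": 10, "slide": [-62.2, 0, 112.5], "twist": 0}
    - {"jaw": 10, "slide": [-63, 0, 118], "twist": 0}
    - {"jaw": 10, "slide": [-63, 0, 120.5], "twist": 0}

```text
clock: 22.65
ee_pos: [0.4617, 0.036, 0.0815]
orientation: [[0.99, 0.138, -0.006], [0.138, -0.99, 0.0], [-0.006, -0.001, -1.0]]
contact_force: [-4.4, 4.4, 2.2]
opening: 0.0194
```

>>> step_arm:
  commands:
    - {"jaw": 10, "slide": [0, 0, 1.5], "twist": 0}
    - {"jaw": 10, "slide": [0, 0, 1.5], "twist": 0}

```text
clock: 22.9
ee_pos: [0.4615, 0.036, 0.0801]
orientation: [[0.99, 0.138, -0.006], [0.138, -0.99, 0.0], [-0.006, -0.001, -1.0]]
contact_force: [-3.9, 3.4, -1.4]
opening: 0.0193
```

>>> step_arm:
  commands:
    - {"jaw": 10, "slide": [0, 0, 1.5], "twist": 0}
    - {"jaw": 10, "slide": [0, 0, 3], "twist": 0}
    - {"jaw": 10, "slide": [0, 0, 3], "twist": 0}

```text
clock: 23.28
ee_pos: [0.4614, 0.036, 0.0771]
orientation: [[0.99, 0.138, -0.006], [0.138, -0.99, 0.0], [-0.006, -0.001, -1.0]]
contact_force: [-4.9, 3.9, 1.3]
opening: 0.0198
```

>>> step_arm:
  commands:
    - {"jaw": 10, "slide": [0, 0, 1.5], "twist": 0}
    - {"jaw": 10, "slide": [0, 0, 3], "twist": 0}
    - {"jaw": 10, "slide": [0, 0, 4], "twist": 0}
    - {"jaw": 10, "slide": [0, 0, 4], "twist": 0}

```text
clock: 23.78
ee_pos: [0.4612, 0.0359, 0.0733]
orientation: [[0.99, 0.138, -0.007], [0.138, -0.99, 0.0], [-0.007, -0.001, -1.0]]
contact_force: [-4.6, 3.9, 2.4]
opening: 0.0194
```

Run:
```python
from h import *
s=viewer.read_camera("scene")[:,:,::-1];a=cv2.imread("pics/scene0.png")
z=lambda i:cv2.resize(i[115:245,305:435],(400,400),interpolation=cv2.INTER_CUBIC)
cv2.imwrite("pics/c8.png",np.hstack([z(a),z(s)]))
```

```text
(no output)
```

View pics/c8.png

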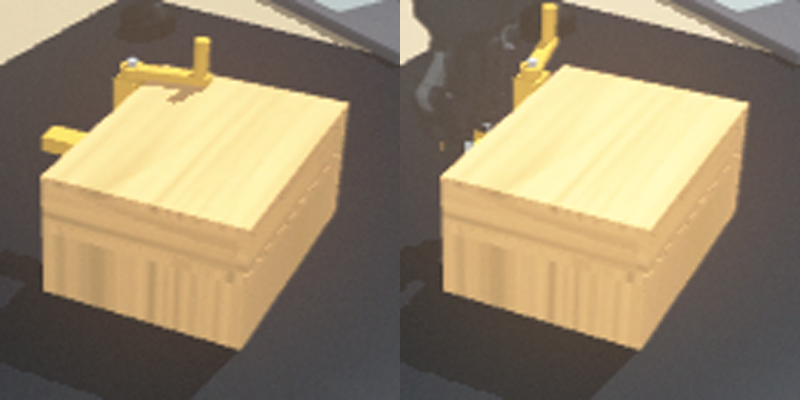

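The lid's outline is pixel-identical to the shut lid at the start, with its corner at (42,178) in both, so it's fully shut. The fingers just slid down the tab. Releasing and going to the knob.

>>> step_arm:
  commands:
    - {"jaw": 50, "slide": [0, 0, 0], "twist": 0}
    - {"jaw": 50, "slide": [0, 0, 0], "twist": 0}
    - {"jaw": 50, "slide": [0, 0, -40], "twist": 0}
    - {"jaw": 50, "slide": [0, 0, -90], "twist": 0}
    - {"jaw": 50, "slide": [0, 0, -135], "twist": -0.18}
    - {"jaw": 45, "slide": [0, -50, -135], "twist": -0.55}
    - {"jaw": 45, "slide": [0, -100, -135], "twist": -1.55}
    - {"jaw": 45, "slide": [0, -135, -135], "twist": -1.55}
    - {"jaw": 45, "slide": [0, -135, -135], "twist": -1.55}
    - {"jaw": 45, "slide": [0, -135, -135], "twist": -1.55}

```text
clock: 25.08
ee_pos: [0.4462, 0.1691, 0.2085]
orientation: [[0.304, 0.953, 0.0], [0.953, -0.304, -0.0], [-0.0, 0.001, -1.0]]
contact_force: [0.0, -0.4, 0.1]
opening: 0.0386
```

>>> step_arm:
  commands:
    - {"jaw": 45, "slide": [0, 0, 0], "twist": -0.35}
    - {"jaw": 45, "slide": [0, 0, 0], "twist": -0.35}
    - {"jaw": 45, "slide": [0, 0, 0], "twist": -0.35}

```text
clock: 25.45
ee_pos: [0.4464, 0.1684, 0.2084]
orientation: [[-0.032, 0.999, 0.0], [0.999, 0.032, -0.0], [-0.0, 0.0, -1.0]]
contact_force: [0.3, 0.0, 0.1]
opening: 0.0382
```

Run:
```python
from h import *
im=viewer.read_camera("wrist");o=telemetry.get_obs();print(np.round(o["ee_pos"],4),np.round(o["orientation"],3).tolist())
c=viewer.camera_params("wrist");v=[.56,.065,.138]
for a in(1.7,1.8,1.9):
    k=T(v,[-.089+.054*np.cos(a),.07+.054*np.sin(a),.133]);print(a,k.round(4),proj(k,c).round())
print(proj([*o["ee_pos"][:2],.133],c).round())
for n in("knob","latch"):
  for d in nets.outline_of(n,"wrist")[:2]:
    u=np.argwhere(d["region"]);print(n,np.round(d["bbox"]),round(d["conf"],2),u.min(0),u.max(0))
cv2.imwrite("pics/w9.png",im[:,:,::-1])
hsv=cv2.cvtColor(im,cv2.COLOR_RGB2HSV);m=cv2.inRange(hsv,(17,140,120),(32,255,255));n,l,s,ce=cv2.connectedComponentsWithStats(m);print([x.tolist() for x in s if x[4]>60])
```

```text
[0.4464 0.1684 0.2084] [[-0.031, 1.0, 0.0], [1.0, 0.031, -0.0], [-0.0, 0.0, -1.0]]
1.7 [[0.448  0.1742 0.133 ]] [[322. 217.]]
1.8 [[0.4428 0.1725 0.133 ]] [[314. 219.]]
1.9 [[0.4379 0.1703 0.133 ]] [[306. 222.]]
[[319. 225.]]
knob [303. 192. 348. 279.] 0.77 [191 305] [279 348]
knob [305. 179. 554. 400.] 0.71 [178 306] [399 549]
latch [306. 192. 346. 278.] 0.55 [192 306] [278 347]
[[0, 0, 640, 400, 252585], [305, 191, 46, 89, 2127], [312, 305, 49, 54, 1285]]
```

>>> step_arm:
  commands:
    - {"jaw": 45, "slide": [3.5, -3.5, 20], "twist": -0.17}
    - {"jaw": 45, "slide": [3.5, -3.5, 50], "twist": -0.2}
    - {"jaw": 45, "slide": [3.5, -3.5, 71], "twist": -0.2}
    - {"jaw": 21, "slide": [3.5, -3.5, 71], "twist": -0.2}
    - {"jaw": 21, "slide": [3.5, -3.5, 71], "twist": -0.2}
    - {"jaw": 21, "slide": [3.5, -3.5, 71], "twist": -0.2}

```text
clock: 26.35
ee_pos: [0.4432, 0.1726, 0.1384]
orientation: [[-0.232, 0.973, 0.002], [0.973, 0.232, 0.001], [0.0, 0.002, -1.0]]
contact_force: [-1.6, -0.2, 0.1]
opening: 0.0182
```

>>> step_arm:
  commands:
    - {"jaw": 21, "slide": [0.3, 9.7, 0], "twist": 0.05}
    - {"jaw": 21, "slide": [-1.3, 20.4, 0], "twist": 0.2}
    - {"jaw": 21, "slide": [-4.6, 29.6, 0], "twist": 0.38}
    - {"jaw": 21, "slide": [-9.5, 38, 0], "twist": 0.56}
    - {"jaw": 21, "slide": [-15.7, 45.3, 0], "twist": 0.74}
    - {"jaw": 21, "slide": [-23.3, 51.4, 0], "twist": 0.92}
    - {"jaw": 21, "slide": [-31.7, 56.2, 0], "twist": 1.1}
    - {"jaw": 21, "slide": [-41, 59.3, 0], "twist": 1.28}
    - {"jaw": 21, "slide": [-50.6, 60.6, 0], "twist": 1.46}
    - {"jaw": 21, "slide": [-59, 60.6, 0], "twist": 1.6}

```text
clock: 27.6
ee_pos: [0.5158, 0.1296, 0.1378]
orientation: [[0.98, 0.198, 0.001], [0.198, -0.98, 0.001], [0.001, -0.001, -1.0]]
contact_force: [-2.0, 1.6, -0.1]
opening: 0.0181
```

>>> step_arm:
  commands:
    - {"jaw": 21, "slide": [0, 0, 0], "twist": 0}
    - {"jaw": 21, "slide": [0, 0, 0], "twist": 0}

```text
clock: 27.85
ee_pos: [0.5157, 0.1294, 0.1377]
orientation: [[0.979, 0.206, 0.001], [0.206, -0.979, 0.0], [0.001, -0.0, -1.0]]
contact_force: [0.1, -0.4, 0.9]
opening: 0.0179
```

Open, rise clear, and check.

>>> step_arm:
  commands:
    - {"jaw": 40, "slide": [0, 0, 0], "twist": 0}
    - {"jaw": 40, "slide": [0, 0, 0], "twist": 0}
    - {"jaw": 40, "slide": [0, 0, -40], "twist": 0}
    - {"jaw": 40, "slide": [0, 0, -90], "twist": 0}
    - {"jaw": 60, "slide": [-40, 0, -130], "twist": 0}
    - {"jaw": 60, "slide": [-60, 0, -130], "twist": 0}
    - {"jaw": 60, "slide": [-60, 0, -130], "twist": 0}

```text
clock: 28.72
ee_pos: [0.4554, 0.1166, 0.2681]
orientation: [[0.979, 0.204, 0.0], [0.204, -0.979, 0.0], [0.0, -0.0, -1.0]]
contact_force: [0.6, 0.2, 0.5]
opening: 0.0513
```

Run:
```python
from h import *
w=viewer.read_camera("wrist")[:,:,::-1];s=viewer.read_camera("scene")[:,:,::-1];o=telemetry.get_obs();print(np.round(o["ee_pos"],4),np.round(o["contact_force"],1))
c=viewer.camera_params("wrist");v=[.56,.065,.138]
for a in(0,.1,.2):print(a,proj(T(v,[-.089+.054*np.cos(a),.07+.054*np.sin(a),.133]),c).round())
cv2.imwrite("pics/c10.png",np.hstack([cv2.resize(w,(480,300)),cv2.resize(s[110:390,170:450],(300,300))]))
a=cv2.imread("pics/scene0.png");d=cv2.absdiff(a,s).max(2)
for n,t in(("loupe",(321,250,357,278)),("bottle",(285,275,306,310)),("bangle",(268,225,301,247))):
    print(n,int((d[t[1]:t[3],t[0]:t[2]]>40).sum()),"changed px")
```

```text
[0.4571 0.117  0.2675] [0.  0.6 0.4]
0 [[318. 123.]]
0.1 [[311. 122.]]
0.2 [[304. 123.]]
loupe 0 changed px
bottle 0 changed px
bangle 0 changed px
```

View pics/c10.png

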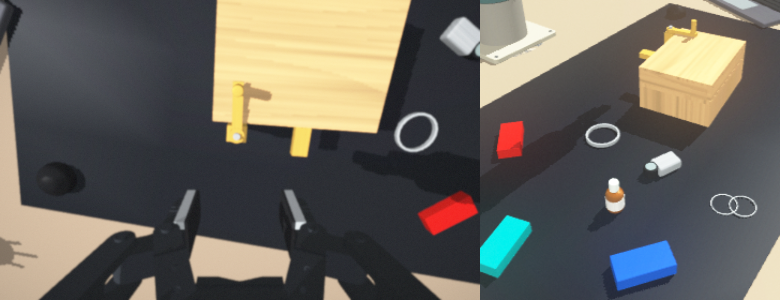

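The knob top is at (319,123) in the full wrist frame, which means the lever is at about 0 rad over the shut lid. The bystanders haven't moved and the gripper is clear, so I'm handing in.

```bash
python3 -c "
from station import sign_off; print(sign_off())"
```

```text
the job is handed in; nothing more can be done
None
```

The touchstone is in the case with the lid shut and the latch lever back over it. I handed the job in at about 29 s of the 72 s allowed.

**What I did:**
1. Swung the lever clear, to about 1.8 rad.
2. Opened the lid to 1.70 rad. I had commanded about 1.78.
3. Laid the grey slab in the bay, lowering it until it touched at about 9 N before letting go.
4. Closed the lid, swung the lever back and withdrew the gripper.

**Last checks:**
- **Stone:** it lay flat in the bay with a gap all round, seen before the lid was closed.
- **Lid:** its outline in the scene view matches the shut lid at the start.
- **Latch:** the lever is at about 0 rad over the lid.
- **Bystanders:** no pixels changed around the loupe, bottle or bangle.

**One disagreement:** when I pressed the lid shut, the fingers slid down the tab with almost no force showing, so the force reading did not confirm it was shut. I relied on the picture comparison for that.

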